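# Find the hidden release notch of a movement case and press its key

### The arm

A 6-joint arm with a two-finger parallel gripper is mounted at the origin on a cart in front of the work surface, level with it; the furniture and walls round the work are solid. World frame = base frame: x ahead of the robot, y to its left, z up, the work surface at z = 0. Lengths are in mm, angles in rad, forces in N, time in s.
With the tool pointing down it reaches from about 375 to 975 mm from the base axis. Payload 3.8 kg.
Tool frame: the origin (TCP) lies on the centre line of the jaws, within the pads' length; the fingertips stand 8 mm ahead of it and the grasp point (between the pads) lies 11 mm behind it; z points along the fingers, y is the line along which they close (so a half turn about z gives the same grasp; the last joint's range is limited). The gripper opens to 85 mm and grips with 20 to 120 N. Pads are 22 mm wide; open, the fingers measure 114 mm over their backs; the gripper's body (76 mm by 85 mm) begins 54 mm behind the grasp point. The pads swing forward as they close: fully open they stand 13 mm farther back than shut.
Start: joints at [1.143, 0.264, 1.604, -0, 1.274, -0.037], TCP at [257.124, 624.104, 239.28] pointing down, gripper open.
Joint ranges: [-2.63, 2.63], [-0.94, 2.18], [0.31, 2.57], [-1.31, 4.45], [0, 2.66], [-2.55, 2.55]. Speed limits (rad/s): [2.57, 2.57, 3.14, 3.14, 3.14, 3.14].

### API

Orientations are given as a unit quaternion [w, x, y, z].
In Python, from workcell import read_state, read_camera, workorder, nets gives the robot as it stands.
- The arm moves only by the tool play_rows, never from a script. Its argument "targets" is a list of rows, each a list of 7 numbers: the opening, from 0 (shut) to 1 (fully open), then the shift along the tool's x, y, z in units of 30 mm (1.0 is 30 mm), then the turn, a rotation vector about the tool's x, y, z in units of 5 degrees (1.0 is 5 degrees). In form: [[gripper, tx, ty, tz, rx, ry, rz], ...]. A call has 1 to 20 rows; each row shifts and turns the commanded pose from where the row before left it, along the tool's axes as they then stand; what a row does not reach is not made up. A row lasts 1/12 s, in which the tool goes at most 41.7 mm and 7.16 degrees, less where a joint would pass 70% of its speed; a pose out of reach is approached as far as the arm can. A call is refused whole if a number of a shift passes 1 or a number of a turn 1, either way. A call with a gripper value outside its range is refused whole. The fingers move at their own pace and stop on an object; the grip force is fixed at half the most. Time passes only in rows, so rows that do not move let the fingers close. It gives the time, the measured TCP pose, the force, the opening and the grip force at its end, in the units of the state.
- read_state(): the state, without advancing time (a new reading comes with each control period).
- read_camera(name): name is "scene" or "side" or "wrist"; returns a dict with "color" (400x640x3 uint8, red, green, blue), "fovy" (degrees; the focal length in pixels is half the picture's height over the tangent of half this angle, whatever the lens; pixels are square), "cx", "cy" (the principal point, pixels), "dist" ([k1, k2, p1, p2, k3] as OpenCV has them; the pictures are not rectified), "pose" (4x4, takes a point from camera to world coordinates). Camera axes: x right, y up, looking along -z (the intrinsics and any distortion apply to the point x, -y, -z); pixel columns grow to the right and rows downward; lengths in mm; the calibration is good to about 2 mm. A picture is of the moment at which its call begins. There is no depth.
- workorder.sign_off(): hands the job in; it is judged then, once.
Trained networks look in a picture, given as the dict that the camera call returned (one of the last four; its "shot" number tells which), for a name from the list of things; names that differ only in an ending like _2 or _b are one class to them, and where a whole thing is asked for, a point or a joint stands for the part that bears it (a point fixed in the world has none). Each returns a list of dicts, best first, with "confidence" (0 to 1); they miss things now and then, are a little off and sometimes report something else, mostly with a low value. They report only what shows in the picture. A call takes as long as a camera call.
- nets.find_in(picture, name): "box" ([left, top, right, bottom] in pixels, round what is visible of it).
- nets.spot_point(picture, name): "point" ([column, row] in pixels: a listed point, or the origin of a listed thing).
The state is a dict: "time": time; "joints": joint angles; "dq": joint speeds; "joint_efforts": joint torques, N m; "tool_pos": TCP position; "tool_rot": TCP orientation; "ft_force": force on the tool from outside, world axes, zero at the start; "moment": the same for the moment, N m; "opening": finger opening in mm; "gripper_force": force on a finger pad.
Only numpy, scipy, OpenCV 4.12 (cv2) and the standard library are available. Lean on these libraries where they do the work, as an engineer would, in place of code of your own. Each camera call takes 0.05 s, during which the arm holds its last target. There are 200 camera calls.

### The job

The lid of the grey movement case is locked, and its release key lies in a finger notch hidden somewhere along the black front rail. Slide a fingertip along the top of the rail until you find the notch, then press the key inside it all the way down so that the lid pops ajar, and take the hand away. Do not touch the lid, and leave everything else on the bench where it is; nothing is to be gripped or picked up.

Things in the scene. Friction and masses are not known exactly. Their poses are not given: they have to be found in the camera images.
- case: fixed grey case, 320 mm along its y, 204 mm along its x, with a 36 mm wide black rail along its front. Origin: on the bench under the middle of the rail; x points from the rail towards the lid's hinge, y along the rail, z up. Behind the rail (x -18 to 18 mm) come a fixed deck (x 18 to 42 mm, 42 mm high) and the lid
- rail_mid (a point): middle of the rail's level top, 52 mm above the bench, axes as the case's. The rail runs y -160 to 160 mm. Its one notch is 44 mm long, open above and to the front (-x), with a 3 mm back wall; its middle lies anywhere between y = -45 and 45 mm. In it the dark steel release key (29 mm along x, fine black cross lines) lies bare, its top 14 mm below the rail's top; elsewhere the rail covers it
- lid: clear lid in an aluminium frame, 130 x 302 x 4 mm. Origin: on the hinge at its back edge, 42 mm above the bench; shut, its axes are parallel to the case's and it reaches forward to x = 42 mm of the case, top 46 mm high. Linked to the key: its front edge rises as the key goes down, to 0.25 rad (32 mm) with the key fully down, and stays there
- key (a joint): travel of the release key, m: 0 up (as at the start), 0.008 fully down. It goes straight down against about 4 N of friction (no spring) and stays where it is left
- brass_box: loose round brass box, 45 mm across, 23 mm high, left of the case; origin under its middle; leave alone
- pliers: loose pliers with green grips, 124 x 47 x 14 mm, lying at the right; origin under the middle; leave alone
- oil_bottle: loose brown bottle with a black cap, 44 mm across, 72 mm high, right of the case; origin under its middle; leave alone
- screwdriver_1: loose thin screwdriver with a yellow ring, 118 mm long along its y, 11 mm thick, lying between the robot and the case; origin under its middle; leave alone

How it is judged (in metres and radians):
On the way, in this order (a step that is already met when the one before it is completed fails the run):
1. a fingertip rests on the case (the rail) while the key is still up (contact force between the fingers and case above 0.3 N and value of joint key below 0.001 m), for 0.2 s.
2. a finger presses the key fully down and the lid pops ajar (value of joint key above 0.007 m and angle between lid's own z axis and vertical above 0.17 rad and contact force between the fingers and case above 0.5 N), for 0.05 s.
At the end, for the whole second after the job is handed in: the key is down by more than 6.5 of its 8 mm and the lid stands ajar by more than 0.15 rad, at rest (value of joint key above 0.0065 m and angle between lid's own z axis and vertical above 0.15 rad and angular speed of lid below 0.1 rad/s); the robot touches nothing.
It fails at once if the lid is touched with the fingers or the arm (over 0.5 N) (contact force between any of the fingers, the arm and lid above 0.5 N).
It fails at once if a loose bystander is moved by more than 20 mm (distance of any of brass_box, pliers, oil_bottle, screwdriver_1 from where it was at the start of the episode above 0.02 m).
It also fails if it takes over 51 s, if anything falls off the work surface, if the arm or the gripper's body presses on something with over 40 N, if the wrist force passes 120 N, or if a joint passes its speed limit or range.

## Working session

There is one attempt and no reset: what is moved stays moved. The work goes in short steps, Python scripts to look and compute and a tool call to move; the robot and the scene stay as the last step left them, time stands still between calls to the robot, and variables do not carry over. Pictures are saved under pics/ and viewed, at most 10 in all, crops included, and the job is handed in when it is done.

Besides the shell and the picture viewer there is one more tool, called by a JSON object that holds its "fn" and its "kwargs", one argument or row to a line. play_rows: Moves the arm, as the interface text tells. Its arguments: {"type":"object","properties":{"targets":{"type":"array"}},"required":["targets"]}

```bash
mkdir -p pics; cat > h.py <<'E'
import numpy as np, cv2
from workcell import read_state, read_camera, workorder, nets
def K(p):
    f=p["color"].shape[0]/2/np.tan(np.radians(p["fovy"])/2)
    return np.array([[f,0,p["cx"]],[0,f,p["cy"]],[0,0,1.]])
def ray2z(p,px,z):
    u=cv2.undistortPoints(np.array([[px]],float),K(p),np.array(p["dist"],float))[0,0]
    T=np.array(p["pose"]); d=T[:3,:3]@np.array([u[0],-u[1],-1]); o=T[:3,3]
    return o+d*(z-o[2])/d[2]
def w2p(p,P):
    T=np.array(p["pose"]); c=(np.atleast_2d(P)-T[:3,3])@T[:3,:3]; c=c*[1,-1,-1]
    return cv2.projectPoints(c.astype(float),np.zeros(3),np.zeros(3),K(p),np.array(p["dist"],float))[0][:,0]
def save(p,n): cv2.imwrite(f"pics/{n}.png",p["color"][:,:,::-1])
E
python3 - <<'E'
from h import *
s=read_state(); print(s)
for n in("scene","side","wrist"):
    p=read_camera(n); save(p,n+"0"); print(n,np.round(p["pose"],2).tolist())
    for o,z in(("case",0),("rail_mid",52),("lid",42),("key",38),("brass_box",0),("pliers",0),("oil_bottle",0),("screwdriver_1",0)):
        for r in nets.spot_point(p,o)[:1]: print(o,np.round(r["point"]),round(r["confidence"],2),np.round(ray2z(p,r["point"],z)))
E
```

```text
{'time': 0.0, 'joints': array([ 1.14311024e+00,  2.64709756e-01,  1.60539803e+00, -9.69458243e-06,
        1.27368842e+00, -3.69197621e-02]), 'dq': array([ 0.00158983, -0.00017663, -0.00196791,  0.00167013,  0.00122435,
        0.00126744]), 'joint_efforts': array([ 2.52890723e-04, -5.15138948e+01, -3.67303884e+01, -1.96326396e-04,
        1.35421712e-02,  1.27165146e-05]), 'tool_pos': array([256.82330756, 623.45343717, 237.97826993]), 'tool_rot': array([-2.49140416e-04,  1.94140905e-01,  9.80973035e-01, -1.07324481e-03]), 'ft_force': array([ 0.88761481,  0.03595112, -0.47185707]), 'moment': array([-0.02373522,  0.00430337,  0.01258302]), 'gripper_force': 0.0, 'opening': 85.21909636139773}
scene [[0.61, 0.42, -0.67, -60.2], [-0.79, 0.33, -0.52, -489.55], [-0.0, 0.84, 0.54, 555.74], [0.0, 0.0, 0.0, 1.0]]
case [290. 227.] 0.8 [489.  22.   0.]
rail_mid [288. 210.] 0.93 [485.  23.  52.]
lid [327. 188.] 0.65 [638.  19.  42.]Traceback (most recent call last):
  File "<stdin>", line 6, in <module>
ValueError: it knows: brass_box, case, lid, oil_bottle, pliers, rail_mid, screwdriver
```

```bash
python3 - <<'E'
from h import *
for n in("scene","side","wrist"):
    p=read_camera(n); save(p,n+"0"); print(n,np.round(p["pose"],2).tolist())
    for o,z in(("case",0),("rail_mid",52),("lid",42),("brass_box",0),("pliers",0),("oil_bottle",0),("screwdriver",0)):
        for r in nets.spot_point(p,o)[:1]: print(o,np.round(r["point"]),round(r["confidence"],2),np.round(ray2z(p,r["point"],z)))
a=[cv2.imread(f"pics/{n}0.png") for n in("scene","side")]
cv2.imwrite("pics/a.png",a[0]);cv2.imwrite("pics/b.png",a[1])
E
```

```text
scene [[0.61, 0.42, -0.67, -60.2], [-0.79, 0.33, -0.52, -489.55], [-0.0, 0.84, 0.54, 555.74], [0.0, 0.0, 0.0, 1.0]]
case [288. 229.] 0.89 [476.  19.   0.]
rail_mid [288. 210.] 0.95 [486.  23.  52.]
lid [331. 188.] 0.59 [646.  11.  42.]
brass_box [244. 177.] 0.57 [592. 302.   0.]
pliers [403. 322.] 0.62 [ 392. -338.    0.]
oil_bottle [469. 248.] 0.72 [ 677. -364.    0.]
screwdriver [268. 254.] 0.43 [379.  -6.   0.]
side [[0.86, 0.25, -0.45, 4.39], [-0.51, 0.39, -0.77, -960.91], [-0.02, 0.89, 0.46, 645.03], [0.0, 0.0, 0.0, 1.0]]
case [300. 222.] 0.92 [490.  22.   0.]
rail_mid [295. 206.] 0.9 [481.  31.  52.]
lid [346. 191.] 0.59 [668.  51.  42.]
brass_box [289. 180.] 0.56 [596. 306.   0.]
pliers [339. 301.] 0.9 [ 402. -328.    0.]
oil_bottle [448. 269.] 0.56 [ 688. -371.    0.]
screwdriver [270. 235.] 0.52 [386.   5.   0.]
wrist [[0.38, -0.89, -0.24, 196.26], [0.92, 0.37, 0.1, 648.48], [-0.0, -0.26, 0.97, 373.73], [0.0, 0.0, 0.0, 1.0]]
```

View pics/a.png

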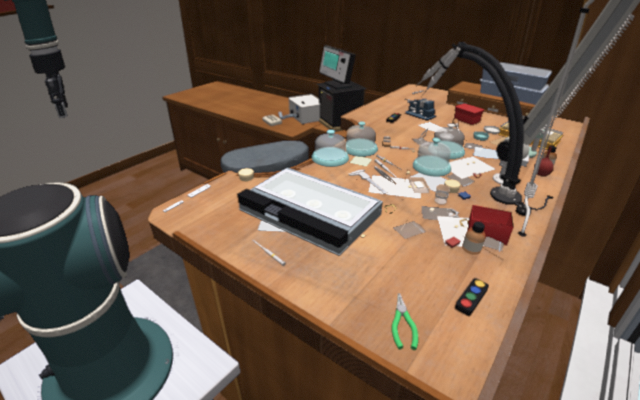

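View pics/b.png

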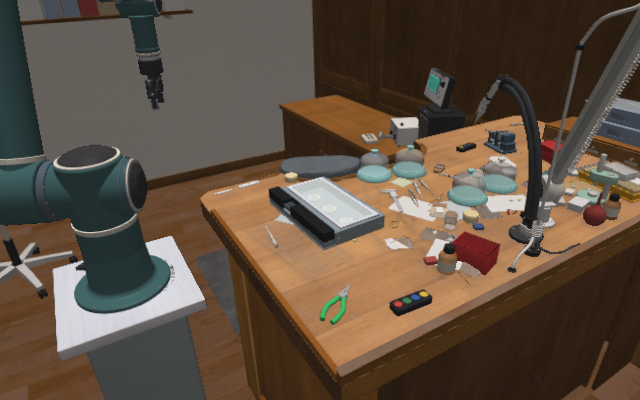

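{"fn": "play_rows", "kwargs": {
  "targets": [
    [0, -0.78, -0.87, 0, 0, 0, 0],
    [0, -0.78, -0.87, 0, 0, 0, 0],
    [0, -0.78, -0.87, 0, 0, 0, 0],
    [0, -0.78, -0.87, 0, 0, 0, 0],
    [0, -0.78, -0.87, 0, 0, 0, 0],
    [0, -0.78, -0.87, 0, 0, 0, 0],
    [0, -0.78, -0.87, 0, 0, 0, 0],
    [0, -0.78, -0.87, 0, 0, 0, 0],
    [0, -0.78, -0.87, 0, 0, 0, 0],
    [0, -0.78, -0.87, 0, 0, 0, 0],
    [0, -0.78, -0.87, 0, 0, 0, 0],
    [0, -0.78, -0.87, 0, 0, 0, 0],
    [0, -0.78, -0.87, 0, 0, 0, 0],
    [0, -0.78, -0.87, 0, 0, 0, 0],
    [0, -0.78, -0.87, 0, 0, 0, 0],
    [0, -0.78, -0.87, 0, 0, 0, 0],
    [0, -0.78, -0.87, 0, 0, 0, 0],
    [0, -0.78, -0.87, 0, 0, 0, 0]
  ]
}}

```text
time: 2.9
tool_pos: [467.9, 27.5, 239.7]
tool_rot: [0.001, 0.194, 0.981, 0.0]
ft_force: [1.0, 0.9, 0.8]
opening: -0.0
gripper_force: 0.0
```

{"fn": "play_rows", "kwargs": {
  "targets": [
    [0, 0, 0, 0, 0, 0, -0.9],
    [0, 0, 0, 0, 0, 0, -0.9],
    [0, 0, 0, 0, 0, 0, -0.9],
    [0, 0, 0, 0, 0, 0, -0.9],
    [0, 0, 0, 0, 0, 0, -0.9],
    [0, 0, 0, 0, 0, 0, 0],
    [0, 0, 0, 0, 0, 0, 0]
  ]
}}

```text
time: 3.48
tool_pos: [467.6, 29.3, 239.4]
tool_rot: [0.0, 0.0, 1.0, 0.0]
ft_force: [-0.3, 0.9, -0.7]
opening: -0.3
gripper_force: 0.0
```

```bash
python3 - <<'E'
from h import *
p=read_camera("wrist"); save(p,"w1"); s=read_state(); print(s["tool_pos"],s["tool_rot"],s["ft_force"],s["opening"]);print(np.round(p["pose"],3).tolist(),p["fovy"])
for o,z in(("rail_mid",52),("lid",42),("screwdriver",0)):
    for r in nets.spot_point(p,o)[:1]: print(o,np.round(r["point"]),round(r["confidence"],2),np.round(ray2z(p,r["point"],z)))
E
```

```text
[467.58303532  29.2897022  239.36573144] [ 7.95211130e-05  1.12866183e-04  9.99999990e-01 -5.27681001e-06] [0.0484466  0.1867435  0.22235764] -0.3018008672030486
[[0.001, -0.966, -0.258, 401.819], [1.0, 0.0, 0.001, 28.869], [-0.001, -0.258, 0.966, 373.832], [0.0, 0.0, 0.0, 1.0]] 70.42607126424275
rail_mid [319. 195.] 0.58 [479.  27.  52.]
lid [321. 318.] 0.81 [654.  30.  42.]
screwdriver [293. 107.] 0.91 [377.  -5.   0.]
```

View pics/w1.png

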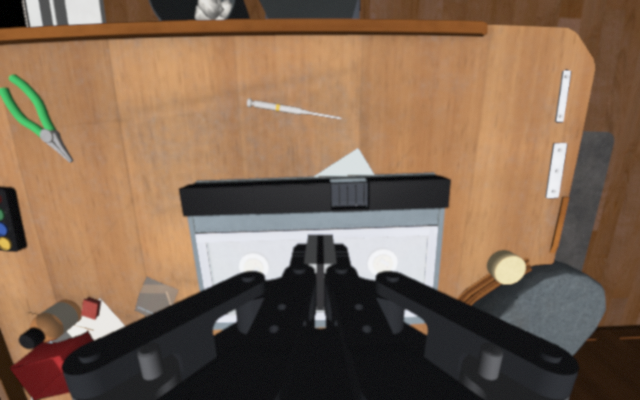

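```bash
python3 - <<'E'
from h import *
p=read_camera("wrist"); g=cv2.cvtColor(p["color"],cv2.COLOR_RGB2GRAY)
m=(g<60).astype(np.uint8); m[:165]=0; m[225:]=0;m[:,:170]=0;m[:,460:]=0
# back edge (bottom) and top edge
bot=[];top=[]
for c in list(range(195,325,8))+list(range(376,440,8)):
    r=np.where(m[:,c])[0]; bot.append(ray2z(p,(c,r.max()+.5),52)); top.append(ray2z(p,(c,r.min()-.5),52))
bot=np.array(bot);top=np.array(top)
f=np.polyfit(bot[:,1],bot[:,0],1);ft=np.polyfit(top[:,1],top[:,0],1);print("back",f,"front",ft)
rows=m[190:205]; cs=np.where(m[195])[0]; print("ends",cs.min(),cs.max(),ray2z(p,(cs.min()-.5,200),52),ray2z(p,(cs.max()+.5,195),52))
for q in((331,195),(367,195),(349,192)): print(q,ray2z(p,q,52),ray2z(p,q,38))
cv2.imwrite("pics/w1c.png",cv2.resize(p["color"][160:240,170:470,::-1],None,fx=2.6,fy=2.6,interpolation=cv2.INTER_CUBIC))
E
```

```text
back [-3.17801688e-02  4.99137716e+02] front [-3.43416102e-02  4.60180458e+02]
ends 181 448 [ 485.23473316 -136.45274387   52.        ] [478.84196275 179.79301449  52.        ]
(331, 195) [479.04595978  41.56728443  52.        ] [482.40593188  42.11925495  38.        ]
(367, 195) [478.99552793  83.63599477  52.        ] [482.35330572  86.01839188  38.        ]
(349, 192) [475.43058886  62.49127539  52.        ] [478.63325471  63.95365722  38.        ]
```

View pics/w1c.png

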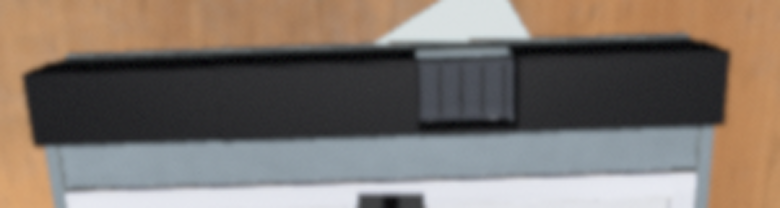

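{"fn": "play_rows", "kwargs": {
  "targets": [
    [0, -0.31, -0.24, 0.8, 0, 0, -0.38],
    [0, 0, 0, 0.8, 0, 0, 0],
    [0, 0, 0, 0.8, 0, 0, 0],
    [0, 0, 0, 0.8, 0, 0, 0],
    [0, 0, 0, 0.8, 0, 0, 0],
    [0, 0, 0, 0.8, 0, 0, 0],
    [0, 0, 0, 0.7, 0, 0, 0],
    [0, 0, 0, 0, 0, 0, 0],
    [0, 0, 0, 0, 0, 0, 0],
    [0, 0, 0, 0, 0, 0, 0]
  ]
}}

```text
time: 4.57
tool_pos: [477.9, 22.1, 75.4]
tool_rot: [0.001, -0.017, 1.0, -0.0]
ft_force: [0.4, 0.0, 0.1]
opening: 0.0
gripper_force: 0.0
```

```bash
python3 - <<'E'
from h import *
p=read_camera("wrist"); s=read_state(); print(s["tool_pos"],s["tool_rot"],s["ft_force"])
save(p,"w2")
E
```

```text
[478.46263047  22.11106139  75.97142558] [ 1.44921643e-03 -1.74783620e-02  9.99846191e-01 -4.24743522e-05] [-0.06449465  0.56866349  0.50382128]
```

View pics/w2.png

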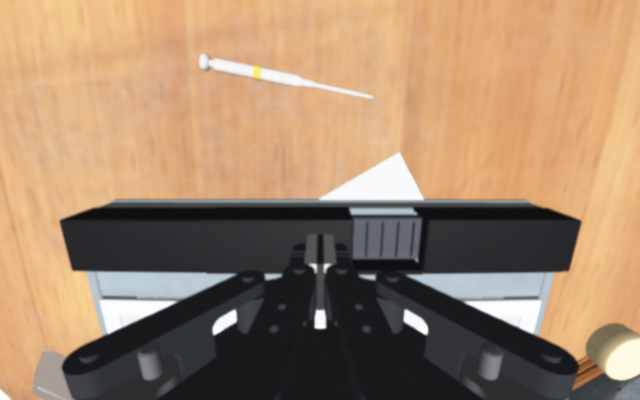

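```bash
python3 - <<'E'
from h import *
p=read_camera("wrist")
for q in((351,262),(423,262),(63,221),(579,221),(66,271),(571,271),(200,271),(200,208)): print(q,ray2z(p,q,52).round(1))
c,s=np.cos(.035),np.sin(.035)
print(w2p(p,[[478,22,68],[489,22,68],[467,22,68],[478,33,68]]))
E
```

```text
(351, 262) [492.4  41.2  52. ]
(423, 262) [491.   85.7  52. ]
(63, 221) [ 472.4 -135.3   52. ]
(579, 221) [461.3 178.7  52. ]
(66, 271) [ 506.5 -140.7   52. ]
(571, 271) [495.  183.1  52. ]
(200, 271) [502.2 -52.6  52. ]
(200, 208) [461.  -49.3  52. ]
[[320.69371103 250.55794195]
 [319.99098823 268.71679567]
 [321.42389795 231.66682354]
 [340.83100737 251.20218125]]
```

{"fn": "play_rows", "kwargs": {
  "targets": [
    [0, 0, 0, 0.2, 0, 0, 0],
    [0, 0, 0, 0.15, 0, 0, 0],
    [0, 0, 0, 0.06, 0, 0, 0],
    [0, 0, 0, 0.06, 0, 0, 0],
    [0, 0, 0, 0.03, 0, 0, 0],
    [0, 0, 0, 0, 0, 0, 0]
  ]
}}

```text
time: 5.17
tool_pos: [476.7, 22.1, 60.0]
tool_rot: [-0.0, -0.018, 1.0, -0.0]
ft_force: [-3.9, -0.2, 8.1]
opening: -0.2
gripper_force: 3.9
```

{"fn": "play_rows", "kwargs": {
  "targets": [
    [0, 0, 0, 0, 0, 0, 0],
    [0, 0, 0, 0, 0, 0, 0],
    [0, 0, 0, 0, 0, 0, 0],
    [0, 0, 0, 0, 0, 0, 0],
    [0, 0, 0.2, -0.03, 0, 0, 0],
    [0, 0, 0.2, 0, 0, 0, 0],
    [0, 0, 0.2, 0, 0, 0, 0],
    [0, 0, 0.2, 0, 0, 0, 0],
    [0, 0, 0.2, 0, 0, 0, 0],
    [0, 0, 0.2, 0, 0, 0, 0],
    [0, 0, 0.18, 0, 0, 0, 0],
    [0, 0, 0, 0, 0, 0, 0],
    [0, 0, 0, 0, 0, 0, 0]
  ]
}}

```text
time: 6.25
tool_pos: [475.4, 63.9, 60.1]
tool_rot: [-0.0, -0.018, 1.0, -0.0]
ft_force: [-0.3, -0.7, 0.1]
opening: -0.2
gripper_force: 0.0
```

```bash
python3 - <<'E'
from h import *
p=read_camera("wrist"); s=read_state(); print(s["time"],s["tool_pos"],s["ft_force"])
cv2.imwrite("pics/w3.png",cv2.resize(p["color"][150:330,170:470,::-1],None,fx=2.5,fy=2.5))
E
```

```text
6.3 [475.4184528   63.64300037  60.13091645] [ 0.5970794  -0.37392371  0.11737464]
```

View pics/w3.png

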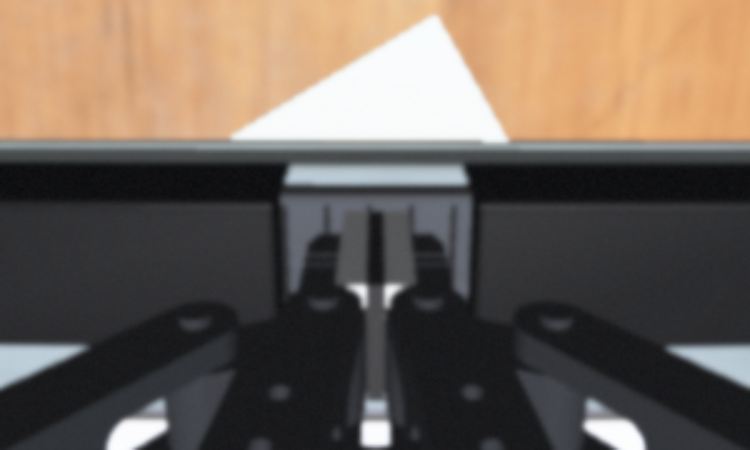

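{"fn": "play_rows", "kwargs": {
  "targets": [
    [0, 0, 0, 0.13, 0, 0, 0],
    [0, 0, 0, 0.13, 0, 0, 0],
    [0, 0, 0, 0.13, 0, 0, 0],
    [0, 0, 0, 0.05, 0, 0, 0],
    [0, 0, 0, 0.05, 0, 0, 0],
    [0, 0, 0, 0.05, 0, 0, 0],
    [0, 0, 0, 0.05, 0, 0, 0],
    [0, 0, 0, 0.05, 0, 0, 0],
    [0, 0, 0, 0.05, 0, 0, 0],
    [0, 0, 0, 0.05, 0, 0, 0],
    [0, 0, 0, 0.05, 0, 0, 0],
    [0, 0, 0, 0, 0, 0, 0],
    [0, 0, 0, 0, 0, 0, 0]
  ]
}}

```text
time: 7.38
tool_pos: [475.3, 63.5, 37.7]
tool_rot: [-0.0, -0.018, 1.0, -0.0]
ft_force: [-8.6, -1.3, 15.3]
opening: 0.5
gripper_force: 7.9
```

{"fn": "play_rows", "kwargs": {
  "targets": [
    [0, 0, 0, 0.03, 0, 0, 0],
    [0, 0, 0, 0, 0, 0, 0],
    [0, 0, 0, 0, 0, 0, 0],
    [0, 0, 0, 0, 0, 0, 0]
  ]
}}

```text
time: 7.72
tool_pos: [475.4, 63.6, 37.5]
tool_rot: [-0.001, -0.018, 1.0, 0.0]
ft_force: [-9.5, -0.5, 22.5]
opening: -0.1
gripper_force: 10.9
```

```bash
python3 - <<'E'
from h import *
p=read_camera("side"); s=read_state(); print(s["time"],s["tool_pos"],s["ft_force"])
cv2.imwrite("pics/s3.png",cv2.resize(p["color"][130:270,230:430,::-1],None,fx=4,fy=4))
E
```

```text
7.7667 [475.43610488  63.59640314  37.56456335] [-10.69616026  -0.99789543  22.43796271]
```

View pics/s3.png

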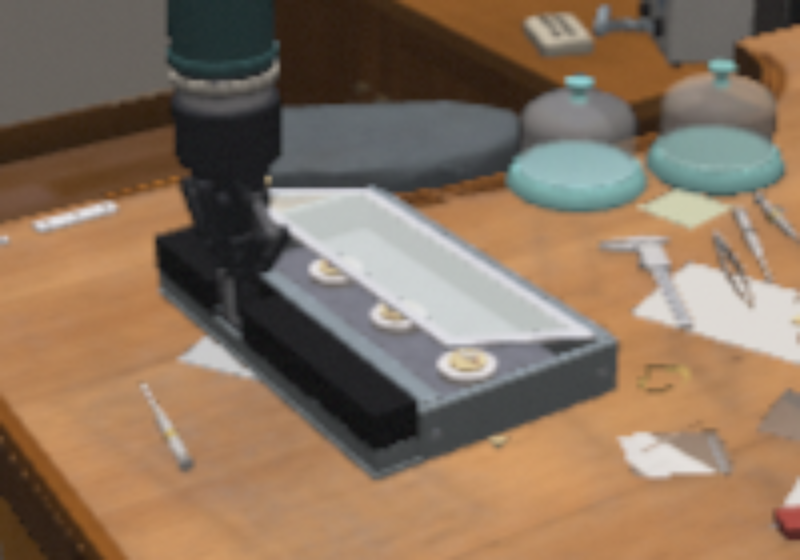

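The lid is up (its front edge runs from about (270,210) to (445,345) in the crop). I'll retreat straight up, drawing slightly away from the lid.

{"fn": "play_rows", "kwargs": {
  "targets": [
    [0, 0, 0, -0.15, 0, 0, 0],
    [0, 0, 0, -0.3, 0, 0, 0],
    [0, 0, 0, -0.5, 0, 0, 0],
    [0, 0.2, 0, -0.8, 0, 0, 0],
    [0, 0.3, 0, -0.8, 0, 0, 0],
    [0, 0.3, 0, -0.8, 0, 0, 0],
    [0, 0, 0, -0.8, 0, 0, 0],
    [0, 0, 0, -0.8, 0, 0, 0],
    [0, 0, 0, 0, 0, 0, 0],
    [0, 0, 0, 0, 0, 0, 0],
    [0, 0, 0, 0, 0, 0, 0],
    [0, 0, 0, 0, 0, 0, 0]
  ]
}}

```text
time: 8.77
tool_pos: [450.6, 62.6, 182.6]
tool_rot: [-0.001, -0.018, 1.0, -0.0]
ft_force: [-0.9, -0.2, 0.5]
opening: -0.0
gripper_force: 0.0
```

```bash
python3 - <<'E'
from h import *
p=read_camera("side"); s=read_state(); print(s["time"],s["tool_pos"],s["ft_force"])
cv2.imwrite("pics/s4.png",cv2.resize(p["color"][130:270,230:430,::-1],None,fx=4,fy=4))
E
```

```text
8.8167 [450.45904931  62.57730449 182.42496898] [-0.10498195  0.08515915 -0.9642817 ]
```

View pics/s4.png

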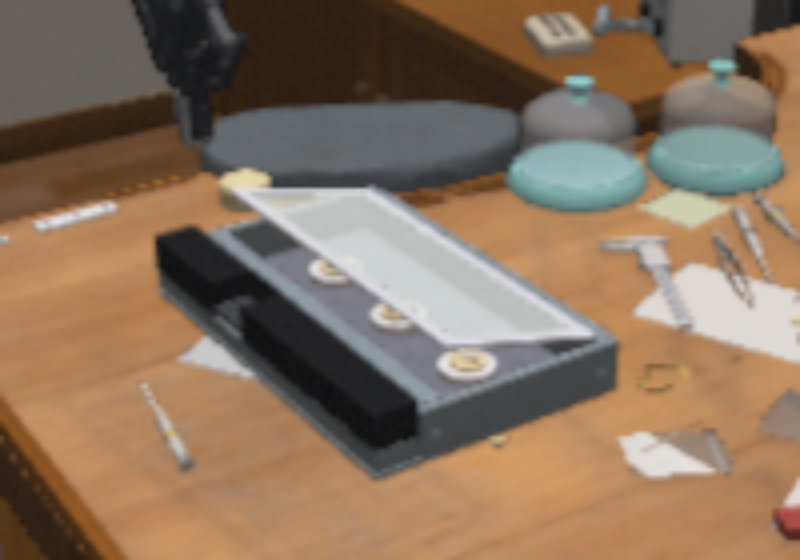

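The lid stays ajar, with its front edge from (240,195) to (445,345). The hand is clear of everything.

```bash
python3 -c "
from workcell import workorder
print(workorder.sign_off())"
```

```text
the job is handed in; nothing more can be done
None
```

I found the notch by sliding a shut fingertip along the rail, pressed the key until it stopped and the lid popped ajar, moved the hand clear and handed the job in at about 9 s; sign-off gave no verdict.

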